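# Latch a column carrier into its docking rail

## Task

Pick up the column carrier by its upright grip and set it flat on the open apron of the docking rail, nose toward the rail's mouth. Then slide it in between the guide walls, under the sprung pawl, until the pawl clicks down behind its front plate and the carrier stays latched against the sprung plunger when you let go. Push gently - stop once it has clicked, do not ram the plunger to its end - and leave the other things on the bench where they are.

Things in the scene. Friction and masses are not known exactly. Their poses are not given: they have to be found in the camera images.
- carrier: grey plastic sled, loose, about 0.33 kg, 130 long (x, +x = nose) x 46 wide x 64 mm high; two columns lie along x on its 12 mm slab, tops at 29 mm. Origin: centre of underside, z up. Slab bevelled at the nose. Front end plate 33 mm high, 32 wide, x = 59 to 65 mm: it lifts the pawl, which then drops behind it
- carrier_grip (a point): middle of the carrier's upright grip, 50 mm above its underside, over its origin. Grip: 11.5 mm thick (carrier's y), 36 mm long (x), top at 64 mm; take it across the thickness, above the columns (between 31 and 64 mm)
- carrier_nose (a point): point on the carrier's nose, on its underside, 65 mm ahead (+x) of its origin
- carrier_rear (a point): centre of the outer face of the carrier's rear end plate, 65 mm behind its origin and 18 mm above its underside; the plate is flat, 44 wide, 33 mm high: the face to push on with shut fingers
- rail: grey metal docking rail, fixed. Origin at bench level on the channel's centre line where its straight walls begin; +x = push-in direction, z up. Base plate 6 mm thick, x = -150 to 160, y = -44 to 44 mm; the carrier slides on it. Walls 12 mm high above the plate, inner faces y = +-24.5 (carrier +-23), from x = 0 to 120
- rail_mouth (a point): on the base plate's top, centre of the rail's mouth, 22 mm before the rail's origin. Here the walls are flared to y = +-36 mm. The apron, bare plate, reaches from here back 128 mm toward -x
- rail_pawl_area (a point): on the channel's centre line 75 mm past the rail's origin. Around here a catch block at the rail's far end carries a hook-shaped sprung steel pawl (lies over the channel, 49 mm high) and the plunger. Where the catch is clamped changes and is not measured: once latched, the carrier's origin is anywhere from 10 to 47 mm past the rail's origin. Go by feel
- plunger (a joint): compression of the end plunger in m, 0 free, 0.009 its rigid end stop; 5 N + 1.2 N per mm. Click at about 0.0045 on the way in, about 0.002 when latched and let go, 0 if not latched. Push needed: sliding 0.5 to 1.5 N, pawl 2 to 6 N while it is lifted, 11 to 15 N at the click; 16 to 18 N is near the end stop and surely latched; over 25 N is too much
- beaker: bystander: clear beaker, 62 mm wide, 76 mm high; origin at the centre of its underside
- tape: bystander: roll of tape lying flat, 63 mm wide, 19 mm high; origin at the centre of its underside
- spare_column: bystander: separation column lying on the bench, 122 mm long (its y) and 17 mm thick; origin at the middle of its underside
- bottle: bystander: small reagent bottle, 34 mm wide, 74 mm high; origin at the centre of its underside
- spanner: bystander: spanner lying flat, 138 mm long (its y), 6 mm thick; origin at the middle of its underside
- cap: bystander: bottle cap, 38 mm wide, 20 mm high; origin at the centre of its underside
There are look-alikes about, which are no part of the job. Of the things that look like the carrier, the larger one is meant.

How it is judged:
On the way:
1. the carrier lies flat on the rail's apron, in line with the rail within 0.2 rad and 10 mm, its nose toward the mouth and not yet deeper than 25 mm into the walls (x of carrier_nose in the frame of rail between -0.09 and 0.025 m and x of carrier in the frame of rail below -0.03 m and y of carrier in the frame of rail between -0.01 and 0.01 m and z of carrier in the frame of rail between 0.003 and 0.0085 m and angle between the x axis of carrier and the x axis of rail, either way round below 0.2 rad and angle between carrier's own z axis and vertical below 0.06 rad), for 0.2 s.
At the end, for the whole second after the job is handed in: The carrier lies flat between the guide walls (centred within 4 mm, in line within 0.08 rad, its underside at 3 to 8.5 mm above the bench, its origin 5 to 55 mm past the start of the walls), at rest and released, held by the pawl so that the plunger stays pressed in by 1.2 to 6 mm (value of joint plunger between 0.0012 and 0.006 m and x of carrier in the frame of rail between 0.005 and 0.055 m and y of carrier in the frame of rail between -0.004 and 0.004 m and z of carrier in the frame of rail between 0.003 and 0.0085 m and angle between the x axis of carrier and the x axis of rail, either way round below 0.08 rad and angle between carrier's own z axis and vertical below 0.06 rad and linear speed of carrier below 0.01 m/s); the robot touches nothing.
It fails at once if the carrier is forced in: inside the walls, all contact forces between it and the rail (weight, pawl and plunger included) add up to over 40 N, a push of about 28 N (contact force between carrier and rail above 40 N and x of carrier_nose in the frame of rail above 0.03 m).
It fails at once if a bystander (beaker, tape, spare column, bottle, spanner, cap) is moved more than 30 mm (distance of any of beaker, tape, spare_column, bottle, spanner, cap from where it was at the start of the episode above 0.03 m).
It also fails if it takes over 67 s, if anything falls off the work surface, if the arm or the gripper's body presses on something with over 40 N, if the wrist force passes 120 N, or if a joint passes its speed limit or range.

## Robot

A 6-joint arm with a two-finger parallel gripper is mounted at the origin on a cart in front of the work surface, level with it; the furniture and walls round the work are solid. World frame = base frame: x ahead of the robot, y to its left, z up, the work surface at z = 0. Lengths are in m, angles in rad, forces in N, time in s.
With the tool pointing down it reaches from about 0.3 to 0.875 m from the base axis. Payload 4.2 kg.
Tool frame: the origin (TCP) lies on the centre line of the jaws, within the pads' length; the fingertips stand 25 mm ahead of it and the grasp point (between the pads) lies 6 mm ahead of it; y points along the fingers, x is the direction in which the jaws open and shut, and the axes are right-handed (so a half turn about y gives the same grasp; the last joint's range is limited). The gripper opens to 85 mm and grips with 20 to 120 N. Pads are 22 mm wide; open, the fingers measure 114 mm over their backs; the gripper's body (76 mm by 85 mm) begins 54 mm behind the grasp point. The pads swing forward as they close: fully open they stand 13 mm farther back than shut.
Start: joints at [-0.02, 0.32, 1.565, -0, 1.257, -0.02], TCP at [0.575, 0, 0.256] pointing down, gripper open.
Joint ranges: [-3.11, 3.11], [-0.84, 2.01], [0.21, 2.61], [-1.34, 4.49], [0.05, 2.63], [-2.56, 2.56]. Speed limits (rad/s): [2.57, 2.57, 3.14, 3.14, 3.14, 3.14].

## Interface

Orientations are given as a unit quaternion [w, x, y, z].
In Python, from bench import manip gives the robot as it stands. The module is installed in compiled form; this text tells all that it offers.
- The arm moves only by the tool move_arm, never from a script. Its argument "plan" is a list of rows, each a list of 3 entries, a list of its own where there are three numbers: the turn, a rotation vector about the tool's x, y, z in degrees, then the shift along the tool's x, y, z in cm, then the opening in per cent of the stroke, from 0 (shut) to 100 (fully open). A call has 1 to 8 rows; each row is the pose to reach, as a shift and turn from the pose commanded when the call began, along the tool's axes at that moment; what a row does not reach only later rows make up. A row lasts 1/12 s, in which the tool goes at most 41.7 mm and 7.16 degrees, less where a joint would pass 70% of its speed; a pose out of reach is approached as far as the arm can. A call with a gripper value outside its range is refused whole. The fingers move at their own pace and stop on an object; "newtons" is the grip in N (left out, the last holds). Time passes only in rows, so rows that repeat a pose let the fingers close. It gives the time, the measured TCP pose, the force and the opening at its end, in the units of the state.
- manip.get_state(): the state, without advancing time (a new reading comes with each control period).
- manip.snapshot(name): name is "scene" or "side" or "wrist"; returns the picture (384x512x3 uint8, blue, green, red); there is no depth.
- manip.get_calibration(name): a dict with "fx", "fy", "cx", "cy" (pixels), "D" ([k1, k2, p1, p2, k3] as OpenCV has them; the pictures are not rectified), "eye" and "orientation" of the camera in the world; the wrist camera has in their place "T_tool_cam" (4x4, takes a point from camera to tool coordinates, whose origin is the TCP and whose axes are the tool frame's). Camera axes: x right, y down, z forward; pixel columns grow to the right and rows downward; lengths in m; the calibration is good to about 2 mm. A picture is of the moment at which its call begins: read the wrist's pose just before it. get_calibration takes no time and is no camera call.
- manip.hand_in(): hands the job in, once; it reports no verdict.
The state is a dict: "time": time; "qpos": joint angles; "qd": joint speeds; "joint_efforts": joint torques, N m; "tcp_pos": TCP position; "eef_rot": TCP orientation; "ft_force": force on the tool from outside, world axes, zero at the start; "torque": the same for the moment, N m; "gripper_width": finger opening in m.
Only numpy, scipy, OpenCV 4.12 (cv2) and the standard library are available. Lean on these libraries where they do the work, as an engineer would, in place of code of your own. Each camera call takes 0.05 s, during which the arm holds its last target. There are 200 camera calls.

## Working session

There is one attempt and no reset: what is moved stays moved. The work goes in short steps, Python scripts to look and compute and a tool call to move; the robot and the scene stay as the last step left them, time stands still between calls to the robot, and variables do not carry over. Pictures are saved under pics/ and viewed, about 8 in all and at most 12, crops included, and the job is handed in when it is done.

Besides the shell and the picture viewer there is one more tool, called after "Emit:" as name(argument=value, ...) on one line, values as JSON. move_arm: Moves the arm, as the interface text tells. Its arguments: {"type":"object","properties":{"plan":{"type":"array"},"newtons":{"type":"number"}},"required":["plan"]}

```bash
mkdir -p pics; python3 - <<'E'
from bench import manip
import cv2,json
s=manip.get_state();print({k:s[k] for k in('time','tcp_pos','eef_rot','gripper_width','ft_force')})
for n in('scene','side','wrist'):
    cv2.imwrite(f'pics/{n}0.png',manip.snapshot(n));print(n,manip.get_calibration(n))
E
```

```text
{'time': 0.0, 'tcp_pos': array([5.74551746e-01, 1.88707442e-05, 2.55450490e-01]), 'eef_rot': array([ 7.07114729e-01, -7.07098237e-01,  6.55173297e-04,  6.44031863e-04]), 'gripper_width': 0.08530121934550627, 'ft_force': array([-1.20248139,  0.51942011, -0.68853767])}
scene {'fx': 391.8340403217504, 'fy': 391.8340403217504, 'cx': 247.5283619899414, 'cy': 189.95449956745284, 'D': array([0.00899845, 0.        , 0.        , 0.        , 0.        ]), 'eye': array([0.01558549, 0.55217803, 0.87874155]), 'orientation': array([ 0.12642003, -0.32901517,  0.86947996, -0.34608033])}
side {'fx': 360.6659467755239, 'fy': 360.6659467755239, 'cx': 259.6757640054127, 'cy': 197.18421656868844, 'D': array([-0.0731717,  0.       ,  0.       ,  0.       ,  0.       ]), 'eye': array([ 0.35763532, -1.13300295,  0.64092354]), 'orientation': array([-0.51677982,  0.85234305, -0.06877323,  0.04147514])}
wrist {'fx': 273.81340496298077, 'fy': 273.81340496298077, 'cx': 250.76683920654594, 'cy': 188.4545821876528, 'D': array([-0.02742661,  0.        ,  0.        ,  0.        ,  0.        ]), 'T_tool_cam': array([[ 9.99999677e-01, -6.82713363e-04,  4.24402058e-04,
        -1.21319284e-05],
       [-6.15859725e-04, -3.11330723e-01,  9.50301427e-01,
        -1.16154068e-01],
       [-5.16654084e-04, -9.50301381e-01, -3.11331043e-01,
         8.11603430e-02],
       [ 0.00000000e+00,  0.00000000e+00,  0.00000000e+00,
         1.00000000e+00]])}
```

View pics/scene0.png

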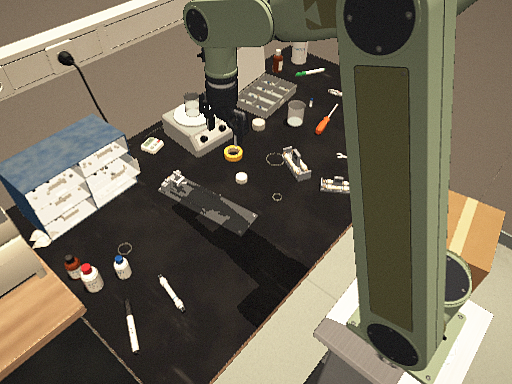

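View pics/side0.png

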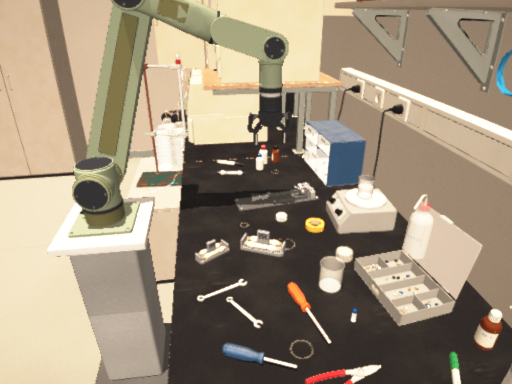

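The scene view shows the rail at about (162–258, 170–235) with its catch at the upper left (172,180). The two carrier look-alikes are at about (296,163) and (335,184). In the side view the rail is at (240–318, 183–208) and the carriers at (262,243) and (212,250). Next I'll enlarge both.

```bash
cat > h.py <<'E'
import numpy as np,cv2
from scipy.spatial.transform import Rotation as R
from bench import manip
def rot(q): return R.from_quat(np.r_[q[1:],q[0]]).as_matrix()
def cam(name,st=None):
    c=manip.get_calibration(name)
    K=np.array([[c['fx'],0,c['cx']],[0,c['fy'],c['cy']],[0,0,1]])
    if name=='wrist':
        T=np.eye(4);T[:3,:3]=rot(st['eef_rot']);T[:3,3]=st['tcp_pos'];T=T@c['T_tool_cam'];return K,c['D'],T[:3,:3],T[:3,3]
    return K,c['D'],rot(c['orientation']),c['eye']
def onplane(cm,px,z):
    K,D,Rm,e=cm
    p=cv2.undistortPoints(np.array(px,float).reshape(-1,1,2),K,D).reshape(-1,2)
    d=np.c_[p,np.ones(len(p))]@Rm.T
    return e+d*((z-e[2])/d[:,2])[:,None]
def proj(cm,P):
    K,D,Rm,e=cm
    return cv2.projectPoints((np.array(P,float).reshape(-1,3)-e)@Rm,np.zeros(3),np.zeros(3),K,D)[0].reshape(-1,2)
E
python3 - <<'E'
from h import *
a=cv2.imread('pics/scene0.png');b=cv2.imread('pics/side0.png')
A=cv2.resize(a[135:245,150:360],None,fx=3.8,fy=3.8,interpolation=cv2.INTER_CUBIC)[:,:798]
B=cv2.resize(b[175:270,185:335],None,fx=5,fy=5,interpolation=cv2.INTER_CUBIC)
cv2.imwrite('pics/A.png',A);cv2.imwrite('pics/B.png',B)
s,d=cam('scene'),cam('side')
print(onplane(s,[[296,163],[335,184],[172,182],[240,220]],.01).round(3));print(onplane(d,[[262,248],[212,254],[303,190],[255,203]],.01).round(3))
E
```

```text
[[ 0.511 -0.262  0.01 ]
 [ 0.364 -0.265  0.01 ]
 [ 0.746  0.064  0.01 ]
 [ 0.488  0.036  0.01 ]]
[[ 0.505 -0.263  0.01 ]
 [ 0.357 -0.27   0.01 ]
 [ 0.729  0.094  0.01 ]
 [ 0.527  0.018  0.01 ]]
```

View pics/A.png

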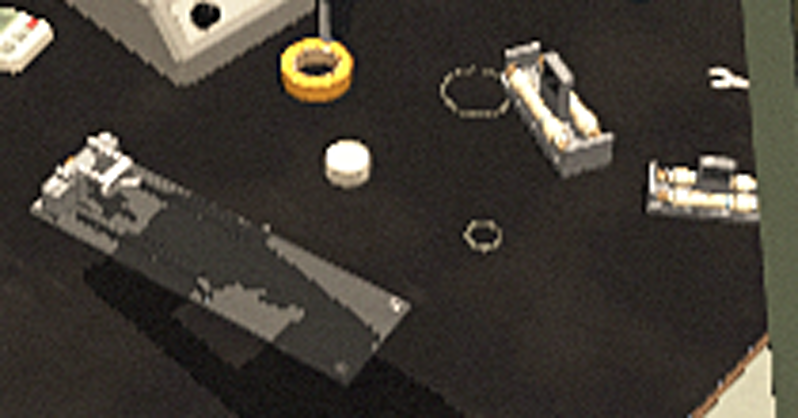

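View pics/B.png

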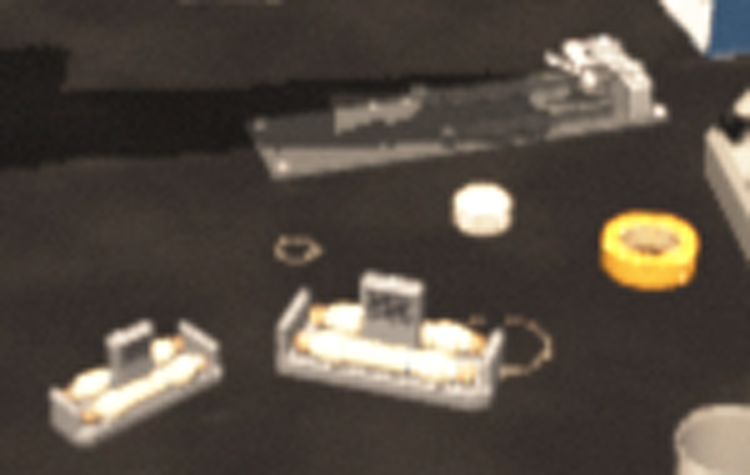

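The scene crop shows the larger carrier at about (500–612, 45–175) in crop pixels, with a wide plate at its near end (585,150). The rail's plate corners are at (410,305), (348,383) and (32,210). The side crop shows the same carrier at (275–505, 270–410), clearly longer than the other one, and rail corners at (250,125), (275,180) and (665,118).

```bash
python3 - <<'E'
from h import *
s,d=cam('scene'),cam('side')
f=lambda L,k,o:[[x/k+o[0],y/k+o[1]] for x,y in L]
r1=onplane(s,f([(410,305),(348,383),(32,210)],3.8,(150,135)),.006)
r2=onplane(d,f([(275,178),(250,123),(665,118)],5,(185,175)),.006)
print(r1.round(4),r2.round(4))
for r in(r1,r2):print(np.linalg.norm(r[0]-r[1]))
print(np.linalg.norm(r1[2]-r1[1]),np.linalg.norm(r2[2]-r2[0]),r1[2]-r1[1],r2[2]-r2[0])
print('carrier',onplane(s,f([(565,178),(610,155)],3.8,(150,135)),0).round(4),onplane(d,f([(278,372),(490,409)],5,(185,175)),0).round(4))
E
```

```text
[[ 0.4634 -0.0138  0.006 ]
 [ 0.4497  0.072   0.006 ]
 [ 0.7536  0.1124  0.006 ]] [[ 0.4668 -0.0218  0.006 ]
 [ 0.4576  0.0642  0.006 ]
 [ 0.7683  0.0218  0.006 ]]
0.0868015357543289
0.08656520059814019
0.30656845607766586 0.304710785968884 [0.30388906 0.04044327 0.        ] [0.30157501 0.04360247 0.        ]
carrier [[ 0.4585 -0.2067 -0.    ]
 [ 0.4463 -0.2538 -0.    ]] [[ 0.443  -0.2464  0.    ]
 [ 0.5611 -0.3029  0.    ]]
```

Emit:
move_arm(plan=[[[0,0,0],[-1.6,0,-4],100],[[0,0,0],[-3.2,0,-8],100],[[0,0,0],[-4.8,0,-12],100],[[0,0,0],[-6.4,0,-16],100],[[0,0,0],[-6.5,0,-20],100],[[0,0,0],[-6.5,0,-24],100],[[0,0,0],[-6.5,0,-26],100],[[0,0,0],[-6.5,0,-26],100]])

```text
time: 0.82
tcp_pos: [0.5095, -0.2645, 0.2558]
eef_rot: [-0.706, 0.708, -0.002, 0.002]
ft_force: [-1.3, -0.4, 0.5]
gripper_width: 0.0857
```

```bash
python3 - <<'E'
from h import *
s=manip.get_state();print(s['time'],s['tcp_pos'],s['eef_rot'],s['ft_force'])
im=manip.snapshot('wrist');cv2.imwrite('pics/w1.png',im);cv2.imwrite('pics/w1b.png',cv2.resize(im,None,fx=1.5,fy=1.5,interpolation=cv2.INTER_CUBIC))
np.savez('w1.npz',**{k:s[k] for k in('tcp_pos','eef_rot')})
E
```

```text
0.8167 [ 0.50952009 -0.26447086  0.25576915] [-0.70644987  0.70775898 -0.00177277  0.00163594] [-1.34443411 -0.35844109  0.47651897]
```

View pics/w1b.png

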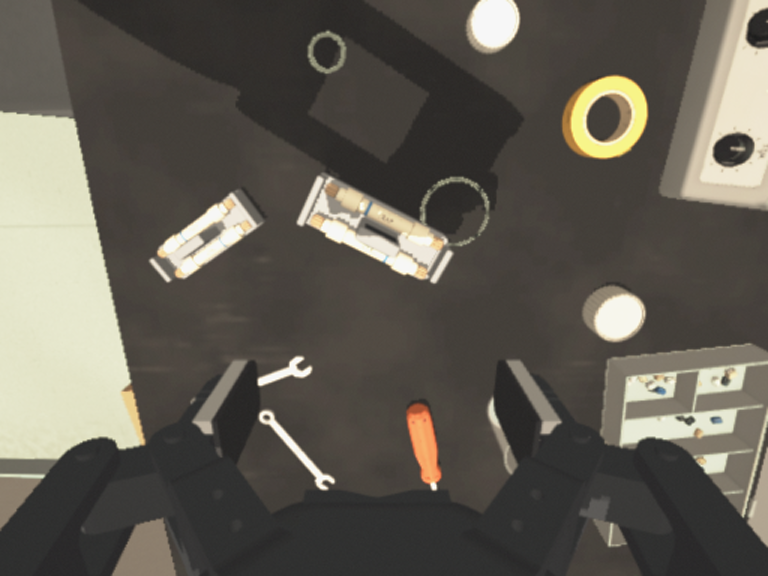

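The wrist view (1.5x) shows the larger carrier at (297–453, 173–283). Its wide rear plate runs along the left, from (321,173) to (297,223). Its narrower front plate runs along the right, from (453,252) to (434,283). So the nose points toward +x and −y.

```bash
python3 - <<'E'
from h import *
s=np.load('w1.npz');w=cam('wrist',s)
P=onplane(w,np.array([(321,174),(297,223),(453,252),(433,283)])/1.5,.033)
print(P.round(4),np.linalg.norm(P[0]-P[1]),np.linalg.norm(P[2]-P[3]))
r=P[:2].mean(0);n=P[2:].mean(0);print((r+n)/2,np.linalg.norm(n-r),np.degrees(np.arctan2(*(n-r)[1::-1])))
E
```

```text
[[ 0.4658 -0.2029  0.033 ]
 [ 0.4441 -0.2423  0.033 ]
 [ 0.5748 -0.2677  0.033 ]
 [ 0.5589 -0.2953  0.033 ]] 0.04494945167510054 0.03189313406777732
[ 0.51089005 -0.25206077  0.033     ] 0.1264933441900626 -27.76996854423842
```

Emit:
move_arm(plan=[[[0,-7,0],[0,1,0],100],[[0,-14,0],[0,2,0],100],[[0,-21,0],[0,3,0],100],[[0,-28,0],[0,4,0],100],[[0,-35,0],[0,5,0],100],[[0,-42,0],[0,6,0],100],[[0,-49,0],[0,7,0],100],[[0,-56,0],[0,8,0],100]])

```text
time: 1.53
tcp_pos: [0.51, -0.2584, 0.1757]
eef_rot: [0.623, -0.623, -0.334, 0.334]
ft_force: [-1.1, -0.2, -0.7]
gripper_width: 0.0856
```

Emit:
move_arm(plan=[[[0,-6,0],[0,0,0],100],[[0,-6,0],[0,0,0],100],[[0,-6,0],[0,0,0],100]])

```text
time: 1.78
tcp_pos: [0.5102, -0.2589, 0.1763]
eef_rot: [0.607, -0.606, -0.364, 0.364]
ft_force: [0.3, -0.7, -0.6]
gripper_width: 0.0858
```

```bash
python3 - <<'E'
from h import *
s=manip.get_state();print(s['time'],s['tcp_pos'],s['eef_rot'],s['ft_force'],s['qpos'])
im=manip.snapshot('wrist');cv2.imwrite('pics/w2.png',im);cv2.imwrite('pics/w2b.png',cv2.resize(im,None,fx=1.5,fy=1.5,interpolation=cv2.INTER_CUBIC))
np.savez('w2.npz',**{k:s[k] for k in('tcp_pos','eef_rot')})
E
```

```text
1.7833 [ 0.51018415 -0.25891801  0.17631188] [ 0.60655169 -0.60621913 -0.36377871  0.36367358] [ 0.33895312 -0.68643691 -0.62292281] [-4.89920235e-01  3.76531455e-01  1.69142576e+00  4.20326331e-04
  1.07396221e+00 -1.57070474e+00]
```

View pics/w2b.png

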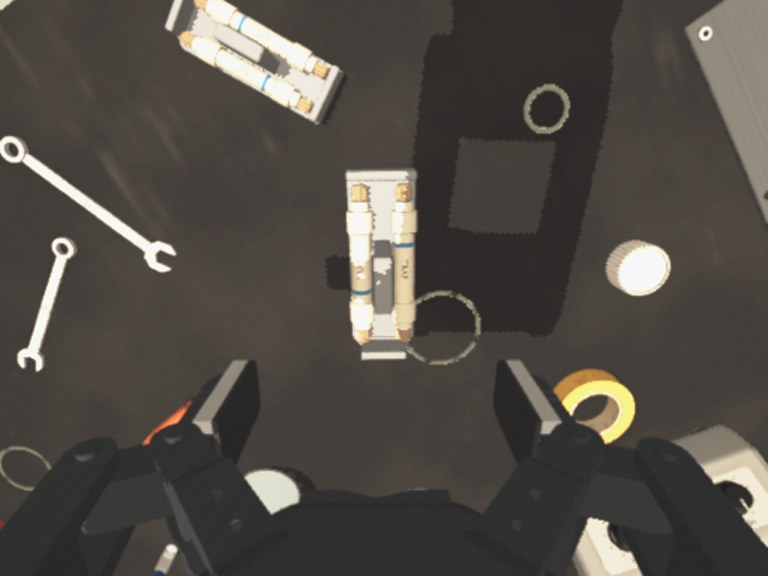

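The wrist view now shows the carrier upright in the picture. Its rear plate is at the top (346–416, 172), its front plate at the bottom (361–407, 340–358), and the grip at about (374–391, 240–313). The rail corner is at the upper right (690,28).

```bash
python3 - <<'E'
from h import *
s=np.load('w2.npz');w=cam('wrist',s)
P=onplane(w,np.array([(346,172),(416,172),(361,358),(407,358)])/1.5,.033)
print(P.round(4),np.linalg.norm(P[0]-P[1]),np.linalg.norm(P[2]-P[3]))
r=P[:2].mean(0);n=P[2:].mean(0);c=(r+n)/2;print(c,np.linalg.norm(n-r),np.degrees(np.arctan2(*(n-r)[1::-1])))
T=rot(s['eef_rot']);print('tool delta mm',1000*T.T@(c-s['tcp_pos']),'toolx ang',np.degrees(np.arctan2(T[1,0],T[0,0])))
print('cam',w[3]); 
u=(n-r)/np.linalg.norm(n-r);v=np.array([-u[1],u[0],0])
c0=c*[1,1,0]
for z in(.064,.033):
  print(z,(proj(w,[c0+u*a+v*b+[0,0,z] for a in(-.018,.018) for b in(-.006,.006)])*1.5).round(0).tolist())
print((proj(w,[c0-u*.065+[0,0,0],c0+u*.065+[0,0,0],c0-u*.065+[0,0,.033],c0+u*.065+[0,0,.033]])*1.5).round(0).tolist())
E
```

```text
[[ 0.4432 -0.2427  0.033 ]
 [ 0.4634 -0.2049  0.033 ]
 [ 0.5593 -0.296   0.033 ]
 [ 0.5746 -0.2672  0.033 ]] 0.0428519638213717 0.032579631050123285
[ 0.51012721 -0.25270592  0.033     ] 0.12746924523466774 -26.95249374079859
tool delta mm [  5.40076246 143.31485132   2.92813297] toolx ang 61.912904518729064
cam [ 0.43965819 -0.22011601  0.2924926 ]
0.064 [[373.0, 257.0], [393.0, 257.0], [374.0, 315.0], [394.0, 315.0]]
0.033 [[373.0, 245.0], [391.0, 245.0], [374.0, 298.0], [392.0, 297.0]]
[[380.0, 167.0], [383.0, 339.0], [381.0, 170.0], [384.0, 360.0]]
```

Emit:
move_arm(plan=[[[0,-1,0],[0.5,3,0.3],60],[[0,-1,0],[0.5,6,0.3],60],[[0,-1,0],[0.5,9,0.3],60],[[0,-1,0],[0.5,11,0.3],60],[[0,-1,0],[0.5,11.8,0.3],60],[[0,-1,0],[0.5,11.8,0.3],60]], newtons=50)

```text
time: 2.33
tcp_pos: [0.5089, -0.2535, 0.0568]
eef_rot: [0.604, -0.602, -0.369, 0.37]
ft_force: [-0.5, -0.2, -0.0]
gripper_width: 0.0511
```

Emit:
move_arm(plan=[[[0,0,0],[0,0,0],0],[[0,0,0],[0,0,0],0],[[0,0,0],[0,0,0],0],[[0,0,0],[0,0,0],0],[[0,0,0],[0,0,0],0],[[0,0,0],[0,0,0],0],[[0,0,0],[0,0,0],0],[[0,0,0],[0,0,0],0]], newtons=50)

```text
time: 3.0
tcp_pos: [0.5107, -0.2548, 0.06]
eef_rot: [-0.602, 0.604, 0.37, -0.369]
ft_force: [-0.8, -0.1, 6.4]
gripper_width: 0.0108
```

Emit:
move_arm(plan=[[[0,0,0],[0,-2,0],0],[[0,0,0],[0,-5,0],0],[[0,0,0],[0,-8,0],0],[[0,0,0],[0,-11,0],0],[[0,0,0],[0,-14,0],0],[[0,0,0],[0,-14,0],0],[[0,0,0],[0,-14,0],0]])

```text
time: 3.58
tcp_pos: [0.51, -0.2543, 0.1995]
eef_rot: [-0.602, 0.604, 0.37, -0.369]
ft_force: [-0.5, -0.4, -4.7]
gripper_width: 0.011
```

```bash
python3 - <<'E'
from h import *
s=manip.get_state();T=rot(s['eef_rot']);print(s['time'],s['tcp_pos'],s['ft_force'],s['torque'],s['gripper_width'])
print('to (0.53,-0.12):',100*T.T@(np.array([.53,-.12,s['tcp_pos'][2]])-s['tcp_pos']))
E
```

```text
3.5833 [ 0.50999967 -0.25434609  0.19953414] [-0.46792678 -0.3642185  -4.74128807] [-0.05557264 -0.00653844  0.04444127] 0.011007307307689715
to (0.53,-0.12): [12.87789596 -0.0130421   4.31838661]
```

Emit:
move_arm(plan=[[[0,-7,0],[2.5,0,0.8],0],[[0,-14,0],[5,0,1.6],0],[[0,-21,0],[8,0,2.4],0],[[0,-28,0],[11,0,3.2],0],[[0,-35,0],[13,0,4.3],0],[[0,-35,0],[13,0,4.3],0],[[0,-35,0],[13,0,4.3],0]])

```text
time: 4.17
tcp_pos: [0.529, -0.1175, 0.196]
eef_rot: [0.465, -0.462, -0.533, 0.535]
ft_force: [-0.5, -1.1, -2.7]
gripper_width: 0.0105
```

```bash
python3 - <<'E'
from h import *
s=manip.get_state();print(s['time'],s['tcp_pos'],s['eef_rot'],s['gripper_width'])
im=manip.snapshot('wrist');cv2.imwrite('pics/w3.png',im);cv2.imwrite('pics/w3b.png',cv2.resize(im,None,fx=1.5,fy=1.5,interpolation=cv2.INTER_CUBIC))
np.savez('w3.npz',**{k:s[k] for k in('tcp_pos','eef_rot')})
E
```

```text
4.1667 [ 0.52901341 -0.11747821  0.19598937] [ 0.46501688 -0.46200777 -0.53309894  0.53489592] 0.010507858006196111
```

View pics/w3b.png

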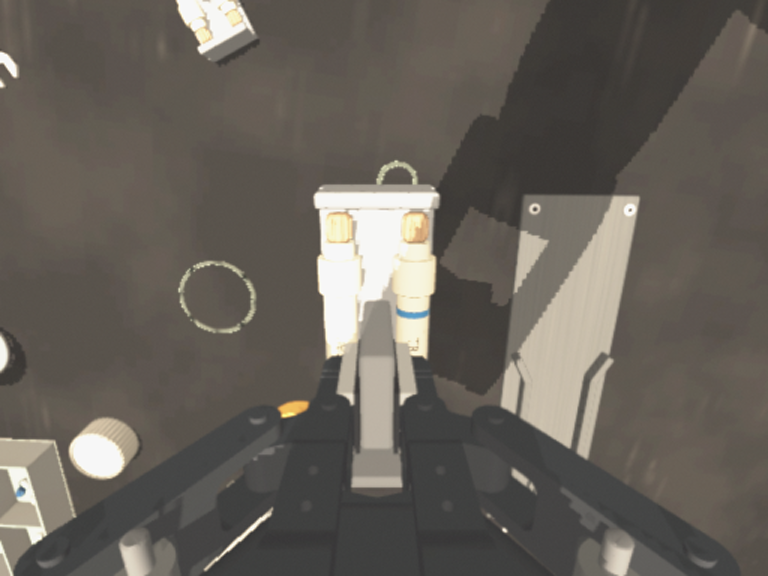

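The wrist view shows the carrier held level, with its wide rear plate at the top. The rail is at the right, with apron end corners at (523,196) and (639,197). The flared walls begin at about (515,355) and (608,358).

```bash
python3 - <<'E'
from h import *
s=np.load('w3.npz');w=cam('wrist',s)
g=cv2.GaussianBlur(cv2.cvtColor(cv2.imread('pics/w3.png'),cv2.COLOR_BGR2GRAY),(3,3),0).astype(float)
gx=np.gradient(g,axis=1);gy=np.gradient(g,axis=0)
def edge(p,q,sgn,n):
    out=[]
    for t in np.linspace(.05,.95,n):
        x,y=(np.array(p)*(1-t)+np.array(q)*t)/1.5
        if abs(q[1]-p[1])>abs(q[0]-p[0]):
            xs=np.arange(int(x)-4,int(x)+6);v=sgn*gx[int(round(y)),xs]
            out.append((xs[v.argmax()],round(y),v.max()))
        else:
            ys=np.arange(int(y)-4,int(y)+6);v=sgn*gy[ys,int(round(x))]
            out.append((round(x),ys[v.argmax()],v.max()))
    return np.array([o[:2] for o in out if o[2]>5],float)
L=edge((523,196),(511,360),1,40);Rr=edge((639,197),(594,440),-1,40);E=edge((523,196),(639,197),1,40)
def line(px):
    P=onplane(w,px,.006)[:,:2]
    for _ in range(3):
        m=P.mean(0);d=np.linalg.svd(P-m)[2][0];n=np.array([-d[1],d[0]]);r=(P-m)@n;k=abs(r)<max(.0015,1.5*np.median(abs(r)));P=P[k]
    return m,d*np.sign(d[0] if abs(d[0])>abs(d[1]) else d[1]),len(P),abs(r).mean()
l=line(L);r=line(Rr);e=line(E)
for a in(l,r,e):print(a[0].round(4),np.degrees(np.arctan2(a[1][1],a[1][0])).round(2),a[2],a[3].round(5))
a=np.arctan2((l[1]+r[1])[1],(l[1]+r[1])[0]);u=np.array([np.cos(a),np.sin(a)]);v=np.array([-u[1],u[0]])
print('ang',np.degrees(a),'width',(r[0]-l[0])@v)
yc=(r[0]+l[0])@v/2;xe=e[0]@u;end=u*xe+v*yc;print('end centre',end,'rail origin',end+u*.15)
print('c',onplane(w,np.array([(523,196),(639,197)])/1.5,.006))
T=rot(s['eef_rot']);print('toolx ang',np.degrees(np.arctan2(T[1,0],T[0,0])))
# flare check
m=end+u*.15-u*.022
print('flare tips proj',(proj(w,[np.r_[m+v*.036,.018],np.r_[m-v*.036,.018],np.r_[m+v*.036,.006],np.r_[m-v*.036,.006]])*1.5).round(0).tolist())
# held carrier: rear plate outer top edge
zc=s['tcp_pos'][2]-.006-.05+.033
P=onplane(w,np.array([(316,186),(437,186)])/1.5,zc);print('carrier rear',P.round(4),np.linalg.norm(P[0]-P[1]),'in tool',(1000*(P-s['tcp_pos'])@T).round(1))
E
```

```text
[ 0.5257 -0.007 ] 7.94 30 0.00029
[0.5518 0.0845] 7.88 37 0.00029
[0.4583 0.0363] 97.59 31 0.00026
ang 7.90821739343665 width 0.08699885491827027
end centre [0.45946437 0.02774292] rail origin [0.60803783 0.04838091]
c [[ 0.46677067 -0.01535016  0.006     ]
 [ 0.45477492  0.07112292  0.006     ]]
toolx ang 98.08351655106065
flare tips proj [[608.0, 357.0], [520.0, 358.0], [600.0, 350.0], [515.0, 351.0]]
carrier rear [[ 0.4644 -0.1456  0.173 ]
 [ 0.4588 -0.1058  0.173 ]] 0.04022515067425212 in tool [[-18.8  23.3  67.8]
 [ 21.4  23.4  67.8]]
```

Emit:
move_arm(plan=[[[0,0,0],[3,0,-0.3],0],[[0,0,0],[6,0,-0.6],0],[[0,0,0],[9,1,-0.9],0],[[0,0,0],[12,3,-1.2],0],[[0,0,0],[14.5,5,-1.6],0],[[0,0,0],[15.3,8,-1.6],0],[[0,0,0],[15.3,10,-1.6],0],[[0,0,0],[15.3,10,-1.6],0]])

```text
time: 4.88
tcp_pos: [0.5214, 0.0344, 0.0936]
eef_rot: [0.467, -0.461, -0.531, 0.536]
ft_force: [-1.3, -0.3, -4.4]
gripper_width: 0.0105
```

```bash
python3 - <<'E'
from h import *
s=manip.get_state();print(s['time'],s['tcp_pos'],s['eef_rot'],s['ft_force'])
T=rot(s['eef_rot']);a=np.radians(7.9);u=np.array([np.cos(a),np.sin(a),0]);v=np.array([-u[1],u[0],0]);o=np.array([.608,.0484,0])
d=s['tcp_pos']-o;print('in rail mm',1000*d@u,1000*d@v,'toolx',np.degrees(np.arctan2(T[1,0],T[0,0])), 'tilt',T[2,1])
E
```

```text
4.8833 [0.52139499 0.03436559 0.09359005] [ 0.46680145 -0.46139463 -0.5307221   0.53623265] [-1.30861251 -0.26680388 -4.44573052]
in rail mm -87.7120366495958 -1.9978284468392342 toolx 97.95659252602056 tilt -0.9999404000816678
```

Emit:
move_arm(plan=[[[0,0,0],[0.2,1,0],0],[[0,0,0],[0.2,1.8,0],0],[[0,0,0],[0.2,2.3,0],0],[[0,0,0],[0.2,2.5,0],0],[[0,0,0],[0.2,2.5,0],0]])

```text
time: 5.3
tcp_pos: [0.5248, 0.0365, 0.0734]
eef_rot: [-0.464, 0.464, 0.534, -0.533]
ft_force: [-0.1, -0.2, -4.2]
gripper_width: 0.0105
```

Emit:
move_arm(plan=[[[0,0,0],[0,0.1,0],0],[[0,0,0],[0,0.2,0],0],[[0,0,0],[0,0.2,0],0]])

```text
time: 5.55
tcp_pos: [0.5249, 0.0368, 0.0716]
eef_rot: [-0.464, 0.464, 0.534, -0.533]
ft_force: [-0.1, 0.6, -4.3]
gripper_width: 0.0109
```

Emit:
move_arm(plan=[[[0,0,0],[0,0.2,0],0],[[0,0,0],[0,0.4,0],0],[[0,0,0],[0,0.4,0],0]])

```text
time: 5.8
tcp_pos: [0.5244, 0.0369, 0.067]
eef_rot: [0.464, -0.464, -0.534, 0.534]
ft_force: [-0.7, 0.1, -4.4]
gripper_width: 0.011
```

Emit:
move_arm(plan=[[[0,0,0],[0,0.1,0],0],[[0,0,0],[0,0.2,0],0],[[0,0,0],[0,0.2,0],0]])

```text
time: 6.05
tcp_pos: [0.5252, 0.0369, 0.066]
eef_rot: [-0.464, 0.464, 0.534, -0.533]
ft_force: [-0.7, -0.2, 2.3]
gripper_width: 0.0105
```

Emit:
move_arm(plan=[[[0,0,0],[0,0,0],40],[[0,0,0],[0,0,0],40],[[0,0,0],[0,0,0],40],[[0,0,0],[0,-0.5,0],40],[[0,0,0],[0,-3,0],40],[[0,0,0],[0,-7,0],40],[[0,0,0],[0,-11,0],40],[[0,0,0],[0,-11,0],40]])

```text
time: 6.72
tcp_pos: [0.5292, 0.0371, 0.1832]
eef_rot: [-0.46, 0.468, 0.538, -0.53]
ft_force: [1.5, 0.5, 0.4]
gripper_width: 0.034
```

```bash
python3 - <<'E'
from h import *
s=manip.get_state();print(s['time'],s['tcp_pos'],s['eef_rot'],s['ft_force'],s['qpos'])
im=manip.snapshot('wrist');cv2.imwrite('pics/w4.png',im);cv2.imwrite('pics/w4b.png',cv2.resize(im,None,fx=1.5,fy=1.5,interpolation=cv2.INTER_CUBIC))
np.savez('w4.npz',**{k:s[k] for k in('tcp_pos','eef_rot')})
E
```

```text
6.7167 [0.52920585 0.03712734 0.18322356] [-0.45987177  0.46792286  0.5375043  -0.52976908] [1.47463146 0.54984914 0.43609246] [ 4.83502618e-02  3.02318445e-01  1.78763683e+00  2.64605468e-05
  1.03584777e+00 -1.66205579e+00]
```

View pics/w4b.png

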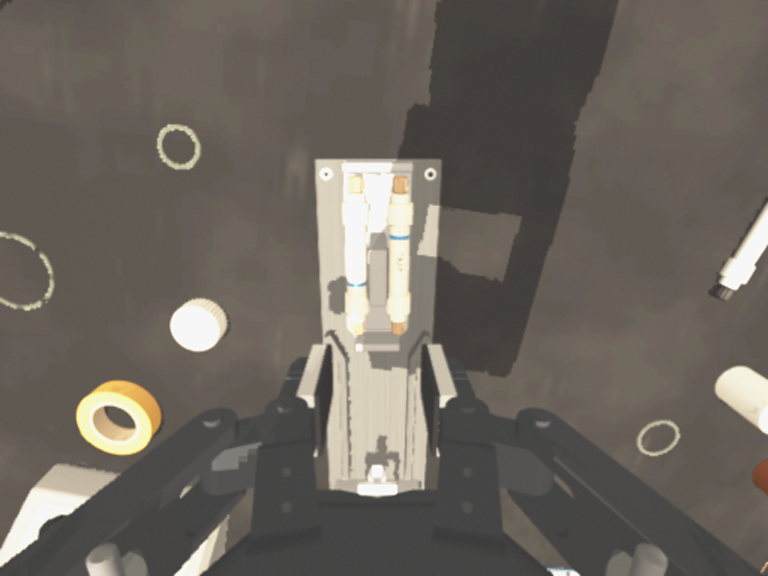

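The wrist view shows the carrier flat on the apron and centred: its rear plate spans (342–413, 167) and the rail plate spans (315–440). The nose is at about (377,347), at the flared mouth. The pawl is visible at (377,480). Next I'll go behind it with the fingers shut.

Emit:
move_arm(plan=[[[0,0,0],[0,0,3],0],[[0,0,0],[0,0,6],0],[[0,0,0],[0,0,9],0],[[0,0,0],[0,2,10.5],0],[[0,0,0],[0,5,10.5],0],[[0,0,0],[0,8,10.5],0],[[0,0,0],[0,10,10.5],0],[[0,0,0],[0,10,10.5],0]], newtons=60)

```text
time: 7.43
tcp_pos: [0.4171, 0.0222, 0.0717]
eef_rot: [0.466, -0.461, -0.531, 0.536]
ft_force: [-0.2, 0.3, 0.4]
gripper_width: -0.0001
```

```bash
cat >rs.py <<'E'
from h import *
s=manip.get_state();T=rot(s['eef_rot']);a=np.radians(7.9);u=np.array([np.cos(a),np.sin(a),0]);v=np.array([-u[1],u[0],0]);o=np.array([.608,.0484,0])
d=s['tcp_pos']-o;print(s['time'],'in rail mm',(1000*np.array([d@u,d@v,d[2]])).round(1),'toolx',np.degrees(np.arctan2(T[1,0],T[0,0])).round(2),'tilt',T[:2,1].round(3),'F rail',np.round([s['ft_force']@u,s['ft_force']@v,s['ft_force'][2]],1),s['gripper_width'])
E
python3 rs.py
```

```text
7.4333 in rail mm [-192.7    0.2   71.7] toolx 98.0 tilt [-0.01 -0.  ] F rail [-0.2  0.3  0.4] -0.00013662783022257063
```

Emit:
move_arm(plan=[[[0,0,0],[0,1.5,0],0],[[0,0,0],[0,3,0],0],[[0,0,0],[0,3.3,0],0],[[0,0,0],[0,3.3,0],0],[[0,0,0],[0,3.3,0],0]])

```text
time: 7.85
tcp_pos: [0.4212, 0.0223, 0.043]
eef_rot: [-0.464, 0.464, 0.534, -0.533]
ft_force: [0.1, -0.4, 0.3]
gripper_width: 0.0003
```

```bash
python3 rs.py
```

```text
7.85 in rail mm [-188.6   -0.2   43. ] toolx 98.0 tilt [0.001 0.   ] F rail [ 0.  -0.4  0.3] 0.0003065651100226002
```

Emit:
move_arm(plan=[[[0,0,0],[0,0.3,-0.6],0],[[0,0,0],[0,0.3,-1.2],0],[[0,0,0],[0,0.3,-1.8],0],[[0,0,0],[0,0.3,-2.2],0],[[0,0,0],[0,0.3,-2.6],0],[[0,0,0],[0,0.3,-3],0],[[0,0,0],[0,0.3,-3.5],0],[[0,0,0],[0,0.3,-4],0]])

```text
time: 8.52
tcp_pos: [0.4604, 0.0279, 0.0392]
eef_rot: [0.464, -0.464, -0.533, 0.534]
ft_force: [-0.4, 0.1, -0.2]
gripper_width: -0.0001
```

```bash
python3 rs.py
```

```text
8.5167 in rail mm [-149.    -0.    39.2] toolx 98.0 tilt [-0.001 -0.   ] F rail [-0.4  0.1 -0.2] -5.483139583459873e-05
```

Emit:
move_arm(plan=[[[0,0,0],[0,0,-0.5],0],[[0,0,0],[0,0,-1],0],[[0,0,0],[0,0,-1.5],0],[[0,0,0],[0,0,-2],0],[[0,0,0],[0,0,-2.5],0],[[0,0,0],[0,0,-3],0],[[0,0,0],[0,0,-3.5],0],[[0,0,0],[0,0,-3.5],0]])

```text
time: 9.18
tcp_pos: [0.4967, 0.0329, 0.0395]
eef_rot: [-0.463, 0.464, 0.534, -0.533]
ft_force: [0.8, -1.0, -0.1]
gripper_width: 0.0002
```

```bash
python3 rs.py
```

```text
9.1833 in rail mm [-1.124e+02 -1.000e-01  3.950e+01] toolx 98.0 tilt [0.002 0.   ] F rail [ 0.7 -1.1 -0.1] 0.0001999220974099376
```

```bash
python3 - <<'E'
from h import *
im=manip.snapshot('wrist');sc=manip.snapshot('scene');sd=manip.snapshot('side')
cv2.imwrite('pics/sc5.png',sc)
a=cv2.resize(im[100:384,100:400],None,fx=1.33,fy=1.33);b=cv2.resize(sc[150:245,150:265],None,fx=3.4,fy=3.4);
o=np.zeros((600,800,3),np.uint8);o[:a.shape[0],:a.shape[1]]=a;o[:b.shape[0],400:400+b.shape[1]]=b[:,:400]
c=cv2.resize(sd[165:220,230:330],None,fx=4,fy=4);o[378:378+c.shape[0],400:800]=c
cv2.imwrite('pics/c5.png',o)
E
```

```text
(no output)
```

View pics/c5.png

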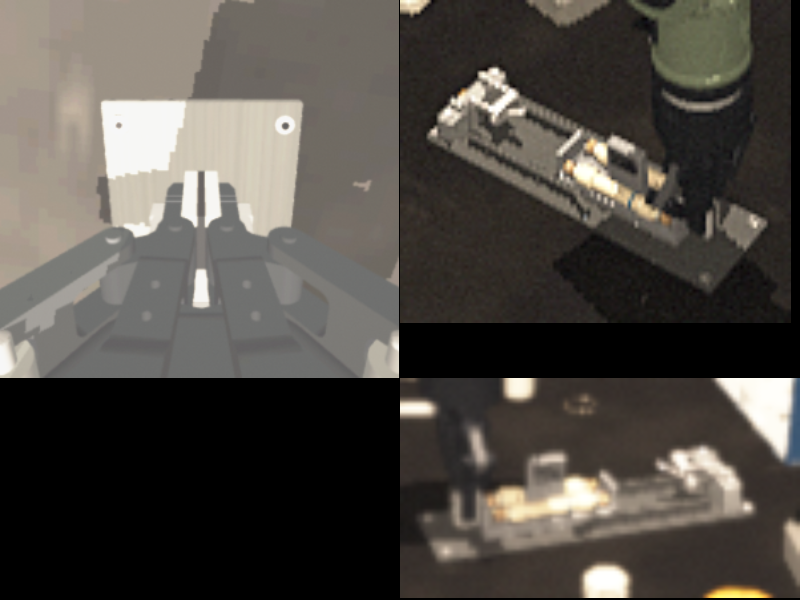

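The composite shows the carrier straight in the channel, with its nose inside the walls and the fingers on the middle of the rear plate. The pawl is still well ahead.

Emit:
move_arm(plan=[[[0,0,0],[0,0,-0.4],0],[[0,0,0],[0,0,-0.8],0],[[0,0,0],[0,0,-1.2],0],[[0,0,0],[0,0,-1.6],0],[[0,0,0],[0,0,-2],0],[[0,0,0],[0,0,-2.4],0],[[0,0,0],[0,0,-2.4],0]])

```text
time: 9.92
tcp_pos: [0.5202, 0.0362, 0.0395]
eef_rot: [-0.463, 0.464, 0.534, -0.533]
ft_force: [0.2, 0.2, 1.1]
gripper_width: 0.0001
```

Emit:
move_arm(plan=[[[0,0,0],[0,0,-0.2],0],[[0,0,0],[0,0,-0.4],0],[[0,0,0],[0,0,-0.6],0],[[0,0,0],[0,0,-0.6],0]])

```text
time: 10.25
tcp_pos: [0.5252, 0.037, 0.0394]
eef_rot: [-0.464, 0.464, 0.534, -0.533]
ft_force: [0.1, 0.1, 0.2]
gripper_width: 0.0002
```

Emit:
move_arm(plan=[[[0,0,0],[0,0,-0.2],0],[[0,0,0],[0,0,-0.4],0],[[0,0,0],[0,0,-0.6],0],[[0,0,0],[0,0,-0.6],0]])

```text
time: 10.58
tcp_pos: [0.5313, 0.0378, 0.0394]
eef_rot: [-0.464, 0.464, 0.534, -0.533]
ft_force: [-0.2, 0.4, -0.5]
gripper_width: 0.0002
```

Emit:
move_arm(plan=[[[0,0,0],[0,0,-0.2],0],[[0,0,0],[0,0,-0.4],0],[[0,0,0],[0,0,-0.6],0],[[0,0,0],[0,0,-0.6],0]])

```text
time: 10.92
tcp_pos: [0.5373, 0.0386, 0.0394]
eef_rot: [-0.464, 0.464, 0.534, -0.533]
ft_force: [0.0, -0.2, 0.1]
gripper_width: -0.0
```

Emit:
move_arm(plan=[[[0,0,0],[0,0,-0.2],0],[[0,0,0],[0,0,-0.4],0],[[0,0,0],[0,0,-0.4],0]])

```text
time: 11.17
tcp_pos: [0.5412, 0.0392, 0.0394]
eef_rot: [-0.464, 0.464, 0.534, -0.533]
ft_force: [-0.2, 0.6, 0.4]
gripper_width: -0.0001
```

Emit:
move_arm(plan=[[[0,0,0],[0,0,-0.2],0],[[0,0,0],[0,0,-0.4],0],[[0,0,0],[0,0,-0.4],0]])

```text
time: 11.42
tcp_pos: [0.5451, 0.0397, 0.0394]
eef_rot: [-0.464, 0.464, 0.534, -0.533]
ft_force: [-0.3, -0.2, -0.6]
gripper_width: -0.0001
```

Emit:
move_arm(plan=[[[0,0,0],[0,0,-0.2],0],[[0,0,0],[0,0,-0.4],0],[[0,0,0],[0,0,-0.4],0]])

```text
time: 11.67
tcp_pos: [0.5491, 0.0403, 0.0394]
eef_rot: [-0.464, 0.464, 0.534, -0.533]
ft_force: [-0.5, -0.2, 1.1]
gripper_width: 0.0003
```

Emit:
move_arm(plan=[[[0,0,0],[0,0,-0.2],0],[[0,0,0],[0,0,-0.4],0],[[0,0,0],[0,0,-0.4],0]])

```text
time: 11.92
tcp_pos: [0.553, 0.0409, 0.0394]
eef_rot: [-0.464, 0.464, 0.534, -0.533]
ft_force: [0.2, -0.3, -0.1]
gripper_width: -0.0002
```

Emit:
move_arm(plan=[[[0,0,0],[0,0,-0.2],0],[[0,0,0],[0,0,-0.4],0],[[0,0,0],[0,0,-0.4],0]])

```text
time: 12.17
tcp_pos: [0.5566, 0.0414, 0.0393]
eef_rot: [-0.464, 0.464, 0.534, -0.534]
ft_force: [-1.4, -0.4, -0.3]
gripper_width: -0.0002
```

Emit:
move_arm(plan=[[[0,0,0],[0,0,-0.1],0],[[0,0,0],[0,0,-0.2],0],[[0,0,0],[0,0,-0.3],0],[[0,0,0],[0,0,-0.3],0]])

```text
time: 12.5
tcp_pos: [0.5592, 0.0417, 0.0392]
eef_rot: [0.464, -0.464, -0.534, 0.534]
ft_force: [-2.1, 0.9, 0.6]
gripper_width: 0.0002
```

Emit:
move_arm(plan=[[[0,0,0],[0,0,-0.1],0],[[0,0,0],[0,0,-0.2],0],[[0,0,0],[0,0,-0.3],0],[[0,0,0],[0,0,-0.3],0]])

```text
time: 12.83
tcp_pos: [0.5625, 0.0422, 0.0392]
eef_rot: [-0.464, 0.464, 0.534, -0.534]
ft_force: [-2.4, -0.0, -0.1]
gripper_width: 0.0001
```

Emit:
move_arm(plan=[[[0,0,0],[0,0,-0.1],0],[[0,0,0],[0,0,-0.2],0],[[0,0,0],[0,0,-0.2],0]])

```text
time: 13.08
tcp_pos: [0.5644, 0.0425, 0.0392]
eef_rot: [0.464, -0.464, -0.534, 0.534]
ft_force: [-2.2, -0.4, -0.8]
gripper_width: 0.0001
```

Emit:
move_arm(plan=[[[0,0,0],[0,0,-0.1],0],[[0,0,0],[0,0,-0.2],0],[[0,0,0],[0,0,-0.2],0]])

```text
time: 13.33
tcp_pos: [0.5664, 0.0427, 0.0392]
eef_rot: [0.464, -0.464, -0.534, 0.534]
ft_force: [-2.8, 0.2, -1.5]
gripper_width: -0.0003
```

Emit:
move_arm(plan=[[[0,0,0],[0,0,-0.1],0],[[0,0,0],[0,0,-0.2],0],[[0,0,0],[0,0,-0.2],0]])

```text
time: 13.58
tcp_pos: [0.5683, 0.043, 0.0392]
eef_rot: [0.464, -0.464, -0.534, 0.534]
ft_force: [-2.9, -1.4, -1.3]
gripper_width: 0.0001
```

Emit:
move_arm(plan=[[[0,0,0],[0,0,-0.1],0],[[0,0,0],[0,0,-0.2],0],[[0,0,0],[0,0,-0.2],0]])

```text
time: 13.83
tcp_pos: [0.5714, 0.0434, 0.0396]
eef_rot: [-0.463, 0.465, 0.534, -0.533]
ft_force: [-1.0, -0.3, -0.3]
gripper_width: 0.0
```

Emit:
move_arm(plan=[[[0,0,0],[0,0,-0.1],0],[[0,0,0],[0,0,-0.2],0],[[0,0,0],[0,0,-0.2],0]])

```text
time: 14.08
tcp_pos: [0.5729, 0.0436, 0.0396]
eef_rot: [-0.464, 0.464, 0.534, -0.533]
ft_force: [-1.3, -0.6, 0.6]
gripper_width: 0.0
```

Emit:
move_arm(plan=[[[0,0,0],[0,0,-0.1],0],[[0,0,0],[0,0,-0.2],0],[[0,0,0],[0,0,-0.2],0]])

```text
time: 14.33
tcp_pos: [0.5736, 0.0438, 0.0393]
eef_rot: [0.464, -0.464, -0.533, 0.534]
ft_force: [-4.0, -0.2, 2.1]
gripper_width: 0.0001
```

Emit:
move_arm(plan=[[[0,0,0],[0,0,-0.1],0],[[0,0,0],[0,0,-0.2],0],[[0,0,0],[0,0,-0.2],0]])

```text
time: 14.58
tcp_pos: [0.5743, 0.044, 0.0389]
eef_rot: [0.465, -0.463, -0.533, 0.535]
ft_force: [-5.8, -0.7, 2.3]
gripper_width: 0.0002
```

Emit:
move_arm(plan=[[[0,0,0],[0,0,-0.1],0],[[0,0,0],[0,0,-0.2],0],[[0,0,0],[0,0,-0.2],0]])

```text
time: 14.83
tcp_pos: [0.5752, 0.0442, 0.0388]
eef_rot: [0.466, -0.462, -0.532, 0.535]
ft_force: [-8.7, -1.4, 4.1]
gripper_width: -0.0003
```

Emit:
move_arm(plan=[[[0,0,0],[0,0,-0.1],0],[[0,0,0],[0,0,-0.2],0],[[0,0,0],[0,0,-0.2],0]])

```text
time: 15.08
tcp_pos: [0.5763, 0.0444, 0.0386]
eef_rot: [0.466, -0.462, -0.531, 0.536]
ft_force: [-10.8, -1.3, 5.0]
gripper_width: -0.0001
```

Emit:
move_arm(plan=[[[0,0,0],[0,0,-0.1],0],[[0,0,0],[0,0,-0.1],0]])

```text
time: 15.25
tcp_pos: [0.5769, 0.0445, 0.0386]
eef_rot: [0.466, -0.461, -0.531, 0.536]
ft_force: [-11.4, -1.3, 5.3]
gripper_width: -0.0001
```

Emit:
move_arm(plan=[[[0,0,0],[0,0,-0.1],0],[[0,0,0],[0,0,-0.1],0]])

```text
time: 15.42
tcp_pos: [0.5779, 0.0446, 0.0386]
eef_rot: [0.466, -0.461, -0.531, 0.536]
ft_force: [-12.0, -2.0, 4.7]
gripper_width: 0.0001
```

Emit:
move_arm(plan=[[[0,0,0],[0,0,-0.1],0],[[0,0,0],[0,0,-0.1],0]])

```text
time: 15.58
tcp_pos: [0.5785, 0.0447, 0.0385]
eef_rot: [0.467, -0.461, -0.531, 0.536]
ft_force: [-11.5, -2.7, 6.8]
gripper_width: -0.0
```

Emit:
move_arm(plan=[[[0,0,0],[0,0,-0.1],0],[[0,0,0],[0,0,-0.1],0]])

```text
time: 15.75
tcp_pos: [0.5791, 0.0448, 0.0384]
eef_rot: [0.467, -0.461, -0.531, 0.537]
ft_force: [-13.3, -1.7, 6.4]
gripper_width: 0.0
```

Emit:
move_arm(plan=[[[0,0,0],[0,0,-0.1],0],[[0,0,0],[0,0,-0.1],0]])

```text
time: 15.92
tcp_pos: [0.5797, 0.0449, 0.0384]
eef_rot: [0.467, -0.461, -0.53, 0.537]
ft_force: [-14.1, -2.2, 6.5]
gripper_width: -0.0003
```

Emit:
move_arm(plan=[[[0,0,0],[0,0,-0.1],0],[[0,0,0],[0,0,-0.1],0],[[0,0,0],[0,0,-0.1],0]])

```text
time: 16.17
tcp_pos: [0.5803, 0.045, 0.0383]
eef_rot: [0.467, -0.461, -0.53, 0.537]
ft_force: [-14.5, -1.5, 6.2]
gripper_width: -0.0001
```

Emit:
move_arm(plan=[[[0,0,0],[0,0,-0.1],0],[[0,0,0],[0,0,-0.1],0],[[0,0,0],[0,0,-0.1],0]])

```text
time: 16.42
tcp_pos: [0.5809, 0.0451, 0.0382]
eef_rot: [0.467, -0.46, -0.53, 0.537]
ft_force: [-14.9, -1.3, 6.3]
gripper_width: 0.0004
```

Emit:
move_arm(plan=[[[0,0,0],[0,0,0.2],0],[[0,0,0],[0,0,0.4],0],[[0,0,0],[0,0,0.6],0],[[0,0,0],[0,0,0.6],0]])

```text
time: 16.75
tcp_pos: [0.5771, 0.0445, 0.0382]
eef_rot: [0.466, -0.462, -0.531, 0.536]
ft_force: [-9.4, -0.7, 2.0]
gripper_width: -0.0003
```

Emit:
move_arm(plan=[[[0,0,0],[0,0,0.1],0],[[0,0,0],[0,0,0.2],0],[[0,0,0],[0,0,0.2],0]])

```text
time: 17.0
tcp_pos: [0.576, 0.0443, 0.0382]
eef_rot: [0.466, -0.462, -0.532, 0.535]
ft_force: [-7.1, -1.6, -0.1]
gripper_width: -0.0002
```

Emit:
move_arm(plan=[[[0,0,0],[0,0,0.1],0],[[0,0,0],[0,0,0.2],0],[[0,0,0],[0,0,0.2],0]])

```text
time: 17.25
tcp_pos: [0.5755, 0.0442, 0.0385]
eef_rot: [0.465, -0.463, -0.533, 0.535]
ft_force: [-5.3, -0.9, -1.8]
gripper_width: -0.0001
```

Emit:
move_arm(plan=[[[0,0,0],[0,0,0.1],0],[[0,0,0],[0,0,0.2],0],[[0,0,0],[0,0,0.2],0]])

```text
time: 17.5
tcp_pos: [0.5754, 0.044, 0.0393]
eef_rot: [-0.464, 0.464, 0.534, -0.533]
ft_force: [-3.4, 0.6, -1.6]
gripper_width: -0.0
```

The force now falls below 5 N with the carrier face staying at 0.5755, about 2 mm past first plunger contact, so it looks latched. I'll back off and check.

Emit:
move_arm(plan=[[[0,0,0],[0,0,0.3],0],[[0,0,0],[0,0,1],0],[[0,0,0],[0,0,3],0],[[0,0,0],[0,-3,4],0],[[0,0,0],[0,-7,4],0],[[0,0,0],[0,-11,4],0],[[0,0,0],[0,-15,4],0],[[0,0,0],[0,-15,4],0]])

```text
time: 18.17
tcp_pos: [0.5405, 0.0387, 0.1982]
eef_rot: [-0.459, 0.469, 0.538, -0.529]
ft_force: [0.8, -0.0, 0.3]
gripper_width: -0.0001
```

```bash
python3 rs.py; python3 - <<'E'
from h import *
s=manip.get_state();np.savez('w6.npz',**{k:s[k] for k in('tcp_pos','eef_rot')})
im=manip.snapshot('wrist');cv2.imwrite('pics/w6.png',im);sc=manip.snapshot('scene');sd=manip.snapshot('side');cv2.imwrite('pics/sd6.png',sd);cv2.imwrite('pics/sc6.png',sc)
a=cv2.resize(im[60:340,100:400],None,fx=1.33,fy=1.33);b=cv2.resize(sc[150:245,150:265],None,fx=3.4,fy=3.4)
o=np.zeros((600,800,3),np.uint8);o[:a.shape[0],:a.shape[1]]=a;o[:b.shape[0],400:400+b.shape[1]]=b[:,:400]
c=cv2.resize(sd[165:220,230:330],None,fx=4,fy=4);o[378:378+c.shape[0],400:800]=c
cv2.imwrite('pics/c6.png',o)
E
```

```text
18.1667 in rail mm [-68.2  -0.4 198.2] toolx 98.0 tilt [0.02  0.001] F rail [ 0.8 -0.1  0.3] -9.45753310235439e-05
```

View pics/c6.png

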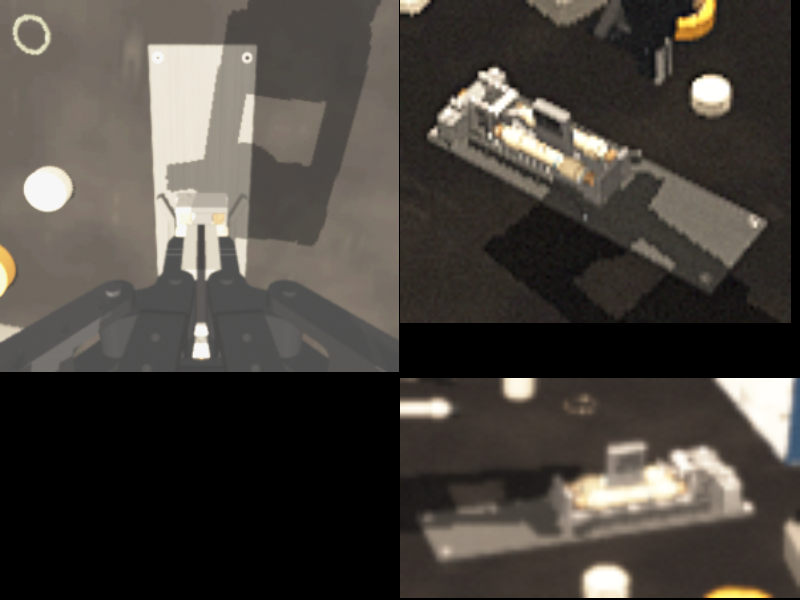

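The composite shows the carrier seated between the walls, flat and in line, with its front plate under the catch and the gripper clear. The forces agree: the face stayed 1.8 mm deeper at 3.4 N on the way out than it was at 4.0 N on the way in, which the plunger's 5 N preload would not allow without the latch.

```bash
python3 -c "
from bench import manip
print(manip.hand_in())"
```

```text
the job is handed in; nothing more can be done
None
```

I picked up the larger carrier by its grip and set it flat on the rail's apron with its nose toward the mouth. Then I pushed it in with shut fingers until it latched, and handed the job in at about 18 s of the 67 s. The hand-in gives no verdict, so these are my own checks:

- **Forces:** The plunger engaged at about 4–6 N. Near 12 N the force levelled off briefly, which I took as the click. I then pushed on to about 15 N (16 N with the vertical part) and never went over that.
- **Latch:** On backing off, the carrier stayed about 1.8 mm deeper at 3.4 N than it had been at 4.0 N on the way in. That fits the latched plunger position of about 2 mm.
- **Pictures:** The last views show the carrier seated in line between the walls, its front plate under the catch, the gripper clear, and the cap and tape apparently undisturbed.

I did not measure the carrier's final pose from pixels or push it a second time. The other four bystanders were not checked in the last views. The first two rail measurements, from the scene and side cameras, disagreed by about 9 mm. I replaced them with a wrist-camera fit, whose 87 mm plate width agrees with the stated 88 mm.

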